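Set the square and ready the scriber over a stainless oven panel

TASK

Get ready to mark a line across the stainless oven panel: first slide the square up so that the whole length of its stock lies flush against the panel's near edge, the blade flat on the panel, and let go of it. Then draw the scriber (the slim square-handled one with the needle point) up out of the tool stand, turn it from upright to a slant of about 45 degrees, point down, and hold it with the point above the middle of the square's blade, about 5 to 8 cm over the panel. The program finishes while still holding the scriber there, raised and still; the square stays flush, and the other two tools, the hinge, the door handle and the jar are left where they are.

Things in the scene. Friction and masses are not known exactly. Their poses are not given: they have to be found in the camera images.
- panel: Fixed flat stainless panel on the table, 200 (x) by 280 (y) by 12 mm thick. Origin: centre of its underside. x points away from the robot, y left, z up; yaw within 0.2 rad. Its near edge, where the square belongs, is the 280 mm long face at x = -100 mm, along y.
- square: Loose L-shaped try square, about 0.3 kg. Stock: aluminium bar 20 (x) by 110 (y) by 34 mm high, on the table 25 to 45 mm short of the near edge, skewed up to 0.2 rad. Steel blade over the panel: from the stock 150 mm in +x, y 25 to 55 mm, z 12.3 to 14.8 mm. Origin: centre of the stock's underside. Grip the stock across x, above the panel (best at y = -15 mm), or push it (2 to 5 N slide it).
- stock_end_a (a point): Point on the stock's inner face (the face towards the panel) at its +y end, 6 mm above the table: in the square's frame (10, 55, 6) mm.
- stock_end_b (a point): Point on the stock's inner face at its -y end, 6 mm above the table: in the square's frame (10, -55, 6) mm.
- blade_mid (a point): Middle of the blade's top face, in the square's frame (85, 40, 14.8) mm.
- stand: Fixed wooden tool stand, a block 180 (x) by 60 (y) by 100 mm high, with three square sockets 17 mm wide and 95 mm deep in a row along its x axis at x = -60, 0, +60 mm. Origin: centre of its underside; z up; yaw within 0.2 rad. Scriber, punch and driver stand in the sockets in any order.
- scriber: Scriber, 60 g, 150 mm long, upright in a socket, leaning a few degrees at most. Origin: its point; z runs from it up the handle. Needle 6 mm thick for 50 mm, then a black handle 15 mm square from 60 to 150 mm. Point 5 mm above the table, 55 mm of handle out of the stand; comes free after 95 mm. x, y square to the flats, near the stand's axes; grip along the stand's y (neighbours 60 mm off in x).
- punch: Bystander: centre punch, plain steel round bar 15 mm in diameter, 122 mm long, in another socket (27 mm stand out). Origin: its lower end. Leave it there.
- driver: Bystander: screwdriver with a bulbous black handle up to 30 mm in diameter, 172 mm long, in another socket (its top is 177 mm above the table). Origin: its lower end. Leave it there.
- hinge: Bystander: small steel hinge 55 by 30 by 22 mm lying on the panel's far right part. Origin: centre of its underside.
- handle: Bystander: black oven door handle 167 by 34 by 30 mm lying to the right of the panel. Origin: centre of its underside.
- jar: Bystander: small jar of 56 mm diameter, 60 mm high, on the robot's side of the stand. Origin: centre of its underside.

How it is judged:
On the way, in this order (a step that is already met when the one before it is completed fails the run):
1. the square's stock lies flush against the panel's near edge and is let go (x of stock_end_a in the frame of panel between -0.103 and -0.096 m and x of stock_end_b in the frame of panel between -0.103 and -0.096 m and y of stock_end_a in the frame of panel below 0.145 m and y of stock_end_b in the frame of panel above -0.145 m and angle between square's own z axis and vertical below 0.05 rad and contact force between the fingers and square below 0.3 N), for 0.2 s.
2. the scriber is drawn clear of the stand (height (world z) of scriber above 0.105 m and contact force between the fingers and scriber above 1 N), for 0.1 s.
At the end, for the whole second after the job is handed in: Square flat, let go, both ends of the stock's inner face within 3 mm of the panel's near edge; scriber held by the fingers alone, still, 32 to 57 degrees from vertical, its point 30 to 110 mm above the panel and within 35 mm, seen from above, of the blade's middle (all of step 1 and angle between scriber's own z axis and vertical between 0.55 and 1 rad and z of scriber in the frame of panel between 0.042 and 0.122 m and horizontal distance between scriber and blade_mid below 0.035 m and contact force between the fingers and scriber above 1 N and contact force between scriber and square below 0.1 N and contact force between scriber and panel below 0.1 N and contact force between scriber and stand below 0.1 N and linear speed of scriber below 0.03 m/s); the arm keeps its last pose, push and grip.
It fails at once if the punch or the driver is shifted by more than 30 mm (distance of any of punch, driver from where it was at the start of the episode above 0.03 m).
It fails at once if the hinge, door handle or jar is shifted by more than 30 mm (distance of any of hinge, handle, jar from where it was at the start of the episode above 0.03 m).
It fails at once if the square is tipped up (angle between square's own z axis and vertical above 0.35 rad).
It also fails if it takes over 64 s, if anything falls off the work surface, if the arm or the gripper's body presses on something with over 40 N, if the wrist force passes 120 N, or if a joint passes its speed limit or range.

ROBOT

A 6-joint arm with a two-finger parallel gripper is mounted at the origin on the work surface. World frame = base frame: x ahead of the robot, y to its left, z up, the work surface at z = 0. Lengths are in m, angles in rad, forces in N, time in s.
With the tool pointing down it reaches from about 0.35 to 0.85 m from the base axis. Payload 8.1 kg.
Tool frame: the origin (TCP) lies on the centre line of the jaws, within the pads' length; the fingertips stand 22 mm ahead of it and the grasp point (between the pads) lies 3 mm ahead of it; z points along the fingers, y is the line along which they close (so a half turn about z gives the same grasp; the last joint's range is limited). The gripper opens to 93 mm and grips with 3 to 60 N. Pads are 15 mm wide; open, the fingers measure 128 mm over their backs; the gripper's body (75 mm by 188 mm) begins 65 mm behind the grasp point.
Start: joints at [-1.331, 0.13, 1.488, -0, 1.523, -0.085], TCP at [0.191, -0.569, 0.241] pointing down, gripper open.
Joint ranges: [-2.96, 2.96], [-0.89, 2.26], [0.02, 2.5], [-1.34, 4.48], [0, 2.73], [-2.66, 2.66]. Speed limits (rad/s): [2.39, 2.39, 2.79, 3.14, 3.14, 3.14].

INTERFACE

Orientations are given as a rotation vector (axis times angle).
In Python, from plant import robot, optics, close_job, read_state gives the robot as it stands (robot), with the cameras (optics), the job as plain functions and the readings as plain functions.
- The arm moves only by the shell command python3 inch.py 'ROWS' [FORCE]. ROWS is a JSON list of rows, 1 to 20 of them, each an object with the fields aperture (the finger opening in m), sx, sy, sz (the shift in shares of the most that a row can go, 1 being 50 mm), yaw (a turn about the tool's z in shares of pi rad (1.0 is pi rad)); a field left out counts as zero (the opening has to be given); each row shifts and turns the commanded pose from where the row before left it, along the tool's axes as they then stand; what a row does not reach is not made up. A row lasts 1/10 s, in which the tool goes at most 0.05 m and 0.15 rad, less where a joint would pass 70% of its speed; a pose out of reach is approached as far as the arm can. The fingers move at their own pace and stop on an object; FORCE is the grip in N (left out, the last holds). Time passes only in rows, so rows that do not move let the fingers close. It prints the time, the measured TCP pose, the force, the opening and the grip force at its end. Shift and turn numbers lie between -1 and 1, and a call with a number outside is refused. Input that does not fit is refused with a message, and nothing moves.
- read_state(): the state, without advancing time (a new reading comes with each control period).
- optics.read_camera(name): name is "side" or "top"; returns a dict with "image" (400x640x3 uint8, red, green, blue), "fx", "fy", "cx", "cy" (pixels), "R" (3x3) and "t" (3): a world point X has camera coordinates R X + t. Camera axes: x right, y down, z forward; pixel columns grow to the right and rows downward; lengths in m; the calibration is good to about 2 mm. A picture is of the moment at which its call begins. There is no depth.
- close_job(): hands the job in; it is judged then, once.
The state is a dict: "t": time; "q": joint angles; "dq": joint speeds; "joint_torque": joint torques, N m; "tool_pos": TCP position; "orientation": TCP orientation; "force": force on the tool from outside, world axes, zero at the start; "wrist_torque": the same for the moment, N m; "opening": finger opening in m; "gripper_force": force on a finger pad.
Only numpy, scipy, OpenCV 4.12 (cv2) and the standard library are available. Lean on these libraries where they do the work, as an engineer would, in place of code of your own. Each camera call takes 0.05 s, during which the arm holds its last target. There are 200 camera calls.

## Working session

There is one attempt and no reset: what is moved stays moved. The work goes in short steps, Python scripts to look and compute and a shell command to move; the robot and the scene stay as the last step left them, time stands still between calls to the robot, and variables do not carry over. Pictures are saved under pics/ and viewed, at most 10 in all, crops included, and the job is handed in when it is done.

```bash
ls; mkdir -p pics
python3 - <<'E'
from plant import robot, optics, close_job, read_state
import cv2
for n in("top","side"):
    c=optics.read_camera(n); cv2.imwrite(f"pics/{n}0.png",c["image"][:,:,::-1])
    print(n,c["fx"],c["cx"],c["cy"],c["R"],c["t"])
print(read_state())
E
```

```text
inch.py
pics
plant.py
top 479.4586625437186 318.56685460603666 209.3703594384613 [[-0.03028146 -0.99937351 -0.01831989]
 [-0.99764372  0.03134776 -0.06102717]
 [ 0.06156323  0.01642873 -0.99796797]] [-0.00298969  0.5743887   1.02712991]
side 456.5099739644126 315.3190783549087 197.83693912941914 [[-0.9124434  -0.40856236 -0.02288768]
 [-0.24878178  0.59827502 -0.76169195]
 [ 0.32489179 -0.68930675 -0.64753496]] [0.4894174  0.2060744  0.79830315]
{'t': 0.1, 'q': array([-1.33138905e+00,  1.31077881e-01,  1.48915647e+00, -8.41044151e-06,
        1.52300176e+00, -8.54046463e-02]), 'dq': array([-1.18963088e-04, -6.55539004e-04, -1.83051176e-03,  7.10826529e-04,
       -4.47806042e-04,  8.31420387e-05]), 'joint_torque': array([ 1.88323370e-04, -5.61345398e+01, -4.93093765e+01,  7.70039647e-02,
        2.91127997e-02, -6.38273673e-05]), 'tool_pos': array([ 0.19138168, -0.56816091,  0.23970459]), 'orientation': array([-3.09863630e+00, -5.07709252e-01,  2.11630740e-04]), 'force': array([-0.70101256,  0.13607915,  0.12031182]), 'wrist_torque': array([ 0.01145074, -0.04111951, -0.04706916]), 'gripper_force': 0.0, 'opening': 0.09293207130927437}
```

View pics/top0.png

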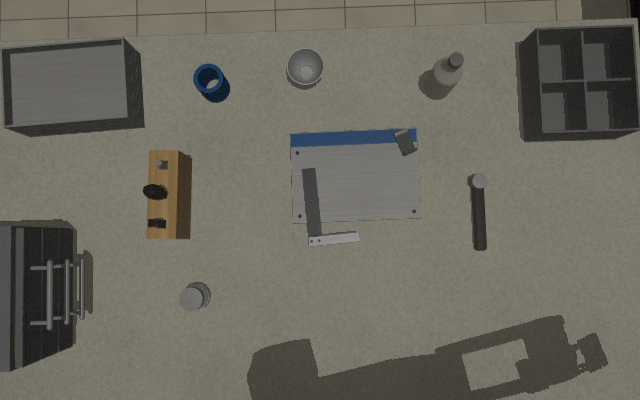

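View pics/side0.png

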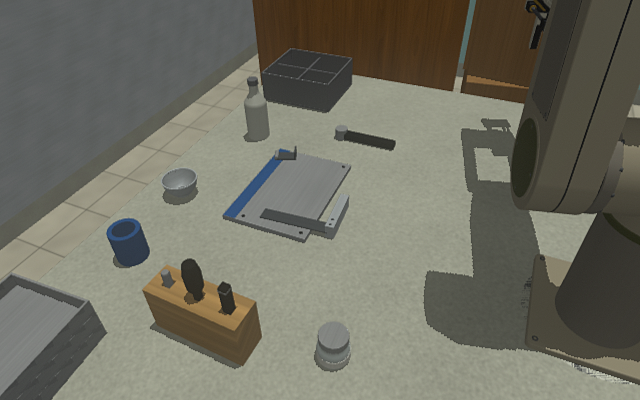

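The top view shows the panel (corners near (291,132), (417,128), (421,220), (293,223)) and the square, with its stock at (309-359, 232-246). The stand is at (148-190, 150-240), with the scriber in the near socket (157,223), the driver in the middle and the punch in the far one. The side view confirms this, with the scriber top near (225,285). I'll enlarge for measurement.

Run:
```python
import cv2,numpy as np
t=cv2.imread("pics/top0.png");s=cv2.imread("pics/side0.png")
a=cv2.resize(t[122:252,284:428],None,fx=4,fy=4,interpolation=cv2.INTER_CUBIC)  #576x520
a=np.clip(a.astype(float)*1.5,0,255).astype('uint8')
cv2.imwrite("pics/a.png",a)
b=cv2.resize(t[145:245,142:197],None,fx=5,fy=5,interpolation=cv2.INTER_CUBIC) #275x500
c=cv2.resize(s[255:365,140:265],None,fx=4,fy=4,interpolation=cv2.INTER_CUBIC) #500x440
o=np.zeros((500,790,3),'uint8');o[:500,:275]=b;o[:440,290:790]=c
cv2.imwrite("pics/b.png",np.clip(o.astype(float)*1.5,0,255).astype('uint8'))
```

```text
(no output)
```

View pics/a.png

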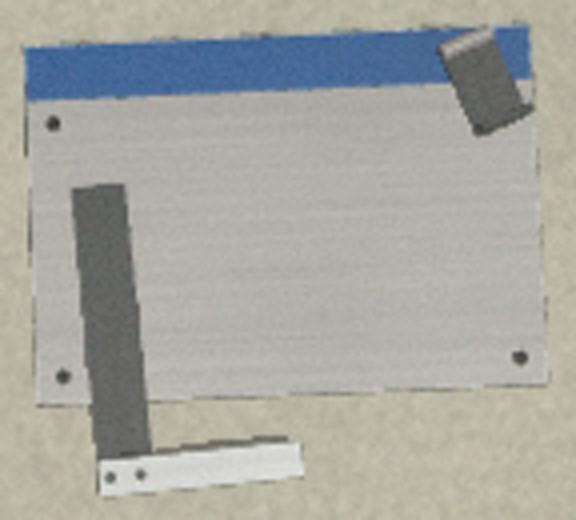

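View pics/b.png

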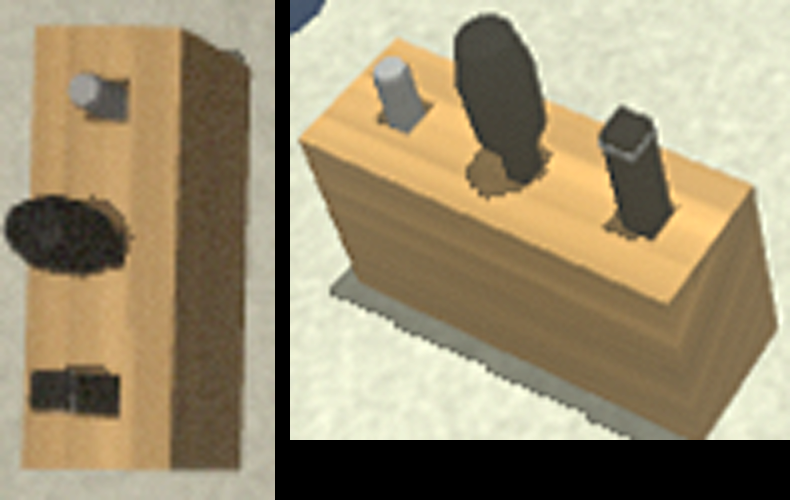

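```bash
cat > h.py <<'E'
import numpy as np
from plant import robot, optics, close_job, read_state
from scipy.optimize import least_squares
def ray(c,u,v,z):
    d=c["R"].T@np.array([(u-c["cx"])/c["fx"],(v-c["cy"])/c["fy"],1]); o=-c["R"].T@c["t"]
    return (o+d*(z-o[2])/d[2])[:2]
def crop(pts,k,x0,y0): return [((a+.5)/k-.5+x0,(b+.5)/k-.5+y0) for a,b in pts]
def fit(P,L):  # planar pose of model points L seen at P
    P=np.array(P);L=np.array(L)
    f=lambda p:(np.c_[np.cos(p[2])*L[:,0]-np.sin(p[2])*L[:,1]+p[0],np.sin(p[2])*L[:,0]+np.cos(p[2])*L[:,1]+p[1]]-P).ravel()
    r=least_squares(f,[*P.mean(0),0]); return r.x,np.abs(r.fun).max()
def proj(c,X):
    p=c["R"]@np.array(X)+c["t"]; return [round(c["fx"]*p[0]/p[2]+c["cx"],1),round(c["fy"]*p[1]/p[2]+c["cy"],1)]
E
python3 - <<'E'
from h import *
c=optics.read_camera("top"); s=optics.read_camera("side")
R=lambda p,z,cam=c:[ray(cam,u,v,z) for u,v in p]
box=lambda a,b:[(a,b),(a,-b),(-a,-b),(-a,b)]
print("panel",fit(R(crop([(27,47),(529,27),(548,383),(38,405)],4,284,122),.012),box(.1,.14)))
print("stock",fit(R(crop([(99,460),(298,443),(303,475),(101,496)],4,284,122),.034),box(.01,.055)))
print("blade",R(crop([(72,188),(123,183)],4,284,122),.0148))
print("stand",fit(R(crop([(37,27),(180,28),(170,468),(22,468)],5,142,145),.1),box(.09,.03)))
print("scr top",R(crop([(32,371),(72,371),(70,412),(32,412)],5,142,145),.155))
print("scr side",R([(140+u/4,255+v/4) for u,v in [(622-290,106),(655-290,125),(630-290,158),(600-290,140)]],.155,s))
E
```

```text
panel (array([ 0.64692734, -0.10258702,  0.00827656]), np.float64(0.001815237032454231))
stock (array([ 0.50917765, -0.05131228,  0.06422594]), np.float64(0.0016464340784930476))
blade [array([0.66501714, 0.01383696]), array([ 0.666857  , -0.01425533])]
stand (array([ 0.61020668,  0.29344703, -0.0383671 ]), np.float64(0.0008092722451022993))
scr top [array([0.55777369, 0.30182066]), array([0.55729837, 0.28651745]), array([0.54173659, 0.28742912]), array([0.54218312, 0.30195217])]
scr side [array([0.55268115, 0.29022936]), array([0.53657992, 0.29300339]), array([0.53686415, 0.30940123]), array([0.55142837, 0.30679996])]
```

The crops give the panel at (0.647,-0.103) with yaw about 0.01, and the stock at (0.509,-0.051) with yaw about 0.06. The scriber top is at about (0.548,0.296), in the near socket. I'll push the stock with both fingers spread along y.

Units first: shifts go in shares of 50 mm and turns go in shares of pi rad. So -0.04 m is -0.8, 0.02 m is 0.4, 0.105 rad / 3.1416 = 0.0334.

```bash
python3 inch.py '[{"aperture": 0.06, "yaw": 0.0334}, {"aperture": 0.06, "yaw": 0.0334}, {"aperture": 0.06, "yaw": 0.0334}, {"aperture": 0.06, "sx": 0.4, "sy": -0.8, "sz": 0.18}, {"aperture": 0.06, "sx": 0.4, "sy": -0.8, "sz": 0.18}, {"aperture": 0.06, "sx": 0.4, "sy": -0.8, "sz": 0.18}, {"aperture": 0.06, "sx": 0.4, "sy": -0.8, "sz": 0.18}, {"aperture": 0.06, "sx": 0.4, "sy": -0.8, "sz": 0.18}, {"aperture": 0.06, "sx": 0.4, "sy": -0.8, "sz": 0.18}, {"aperture": 0.06, "sx": 0.4, "sy": -0.8, "sz": 0.18}, {"aperture": 0.06, "sx": 0.4, "sy": -0.8, "sz": 0.18}, {"aperture": 0.06, "sx": 0.4, "sy": -0.8, "sz": 0.18}, {"aperture": 0.06, "sx": 0.4, "sy": -0.8, "sz": 0.18}, {"aperture": 0.06, "sx": 0.4, "sy": -0.8, "sz": 0.18}, {"aperture": 0.06, "sx": 0.4, "sy": -0.8, "sz": 0.18}, {"aperture": 0.06, "sx": 0.4, "sy": -0.8, "sz": 0.18}, {"aperture": 0.06}, {"aperture": 0.06}]' 20
```

```text
t: 2.0
tool_pos: [0.4462, -0.0451, 0.1232]
orientation: [3.141, 0.02, -0.002]
force: [0.5, -1.1, 0.5]
opening: 0.0597
gripper_force: 0.0
```

Converted, 0.02 m is 0.4, 0.01 m is 0.2.

```bash
python3 inch.py '[{"aperture": 0.06, "sx": 0.06, "sy": 0.06, "sz": 0.4}, {"aperture": 0.06, "sx": 0.06, "sy": 0.06, "sz": 0.4}, {"aperture": 0.06, "sz": 0.4}, {"aperture": 0.06, "sz": 0.4}, {"aperture": 0.06, "sz": 0.2}, {"aperture": 0.06}, {"aperture": 0.06, "sx": 0.2}, {"aperture": 0.06, "sx": 0.2}, {"aperture": 0.06, "sx": 0.2}, {"aperture": 0.06, "sx": 0.1}, {"aperture": 0.06, "sx": 0.1}, {"aperture": 0.06, "sx": 0.1}, {"aperture": 0.06}]'
```

```text
t: 3.3
tool_pos: [0.4981, -0.0516, 0.0336]
orientation: [3.142, 0.016, 0.001]
force: [0.0, 0.0, 0.4]
opening: 0.0599
gripper_force: 0.0
```

Converted, 0.004 m is 0.08.

```bash
python3 inch.py '[{"aperture": 0.06, "sx": 0.08}, {"aperture": 0.06, "sx": 0.08}, {"aperture": 0.06, "sx": 0.08}]'; python3 inch.py '[{"aperture": 0.06, "sx": 0.06}, {"aperture": 0.06, "sx": 0.06}]'
```

```text
t: 3.6
tool_pos: [0.5096, -0.0515, 0.0335]
orientation: [-3.141, -0.015, 0.0]
force: [-0.5, 0.1, -1.1]
opening: 0.0601
gripper_force: 0.5
t: 3.8
tool_pos: [0.5157, -0.0514, 0.0336]
orientation: [-3.142, -0.015, 0.0]
force: [-1.2, -0.2, -0.6]
opening: 0.0602
gripper_force: 0.6
```

Converted, 0.002 m is 0.04, 0.001 m is 0.02.

```bash
for i in 1 2 3; do python3 inch.py '[{"aperture": 0.06, "sx": 0.04}, {"aperture": 0.06, "sx": 0.02}]' | sed -n '2p;4p'; done
```

```text
tool_pos: [0.5174, -0.0514, 0.0336]
force: [-12.1, -0.5, 10.6]
tool_pos: [0.5175, -0.0513, 0.0332]
force: [-27.0, -0.6, 21.1]
tool_pos: [0.5176, -0.0513, 0.0328]
force: [-42.6, -1.6, 35.9]
```

The stock is pressing firmly against the edge. I'll back off and look.

Converted, -0.04 m is -0.8, -0.03 m is -0.6.

```bash
python3 inch.py '[{"aperture": 0.06, "sx": -0.12}, {"aperture": 0.06, "sx": -0.2}, {"aperture": 0.06, "sx": -0.4}, {"aperture": 0.06, "sx": -0.6}, {"aperture": 0.06, "sx": -0.8, "sz": -0.6}, {"aperture": 0.06, "sz": -0.8}, {"aperture": 0.06}]' | sed -n '1,4p'
python3 - <<'E'
from h import *
import cv2
c=optics.read_camera("top");s=optics.read_camera("side")
a=cv2.resize(c["image"][180:260,284:428,::-1],None,fx=4,fy=4,interpolation=cv2.INTER_CUBIC)
b=cv2.resize(s["image"][145:245,215:359,::-1],None,fx=2.5,fy=2.5,interpolation=cv2.INTER_CUBIC)
o=np.zeros((580,576,3),'uint8');o[:320]=a;o[325:575,:360]=b
cv2.imwrite("pics/c.png",np.clip(o.astype(float)*1.5,0,255).astype('uint8'))
E
```

```text
t: 5.1
tool_pos: [0.4209, -0.0531, 0.1083]
orientation: [3.14, 0.015, 0.014]
force: [1.6, -0.8, 1.5]
```

View pics/c.png

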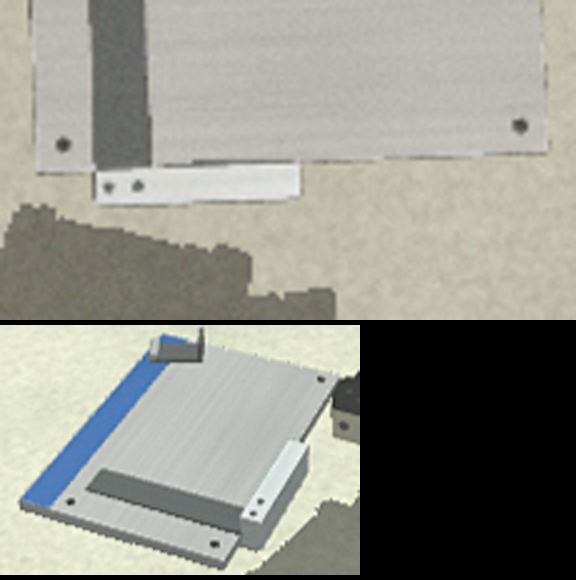

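The picture shows the stock's inner edge (95,170)–(299,163) parallel to and touching the panel edge (38,172)–(548,153), with the blade flat. Next I'll work out the final blade_mid and check the joints, then go over the scriber.

Converted, -0.04 m is -0.8, 0.01 m is 0.2, 0.05 rad / 3.1416 = 0.0159.

```bash
python3 inch.py '[{"aperture": 0.07, "sz": -0.8}, {"aperture": 0.07, "sz": -0.8}, {"aperture": 0.07, "sz": -0.8}, {"aperture": 0.07, "sx": 0.2, "sy": -0.6, "yaw": 0.0159}, {"aperture": 0.07, "sx": 0.2, "sy": -0.6}, {"aperture": 0.07, "sx": 0.2, "sy": -0.6}, {"aperture": 0.07, "sx": 0.2, "sy": -0.6}, {"aperture": 0.07, "sx": 0.2, "sy": -0.6}, {"aperture": 0.07, "sx": 0.2, "sy": -0.6}, {"aperture": 0.07, "sx": 0.2, "sy": -0.6}, {"aperture": 0.07, "sx": 0.2, "sy": -0.6}, {"aperture": 0.07, "sx": 0.2, "sy": -0.6}, {"aperture": 0.07, "sx": 0.2, "sy": -0.6}, {"aperture": 0.07, "sx": 0.2, "sy": -0.6}, {"aperture": 0.07, "sx": 0.2, "sy": -0.4}, {"aperture": 0.07}, {"aperture": 0.07}]' 12
python3 - <<'E'
from h import *
c=optics.read_camera("top")
P=[ray(c,u,v,.034) for u,v in crop([(95,170),(299,163),(300,197),(97,206)],4,284,180)]
p,e=fit(P,[(.01,.055),(.01,-.055),(-.01,-.055),(-.01,.055)]);print(p,e)
a=p[2];print("blade_mid",p[0]+.085*np.cos(a)-.04*np.sin(a),p[1]+.085*np.sin(a)+.04*np.cos(a)); 
print("jar",ray(c,191,299,.06)); print(read_state()["q"])
E
```

```text
t: 6.9
tool_pos: [0.5507, 0.2931, 0.2217]
orientation: [3.14, -0.062, -0.003]
force: [-1.0, -0.4, -0.3]
opening: 0.0703
gripper_force: 0.0
[ 0.53722406 -0.0508686   0.00857143] 0.0009244533172774183
blade_mid 0.6218780882604928 -0.01014150982632623
jar [0.39335163 0.24903868]
[ 4.06303568e-01  2.04106320e-01  1.43994820e+00 -2.63254789e-04
  1.49962634e+00  2.01713881e+00]
```

Converted, 0.025 m is 0.5, -0.003 m is -0.06.

```bash
python3 inch.py '[{"aperture": 0.07, "sx": -0.04, "sy": -0.06, "sz": 0.5}, {"aperture": 0.07, "sz": 0.5}, {"aperture": 0.07, "sz": 0.4}, {"aperture": 0.07, "sz": 0.3}, {"aperture": 0.07}, {"aperture": 0.01}, {"aperture": 0.01}, {"aperture": 0.01}, {"aperture": 0.01}, {"aperture": 0.01}, {"aperture": 0.01}, {"aperture": 0.01}]' 15
```

```text
t: 8.15
tool_pos: [0.5492, 0.2962, 0.1386]
orientation: [-3.141, 0.063, -0.0]
force: [-0.8, -0.4, 0.6]
opening: 0.0187
gripper_force: 0.0
```

Converted, -0.03 m is -0.6, -0.02 m is -0.4.

```bash
python3 inch.py '[{"aperture": 0.01}, {"aperture": 0.01}, {"aperture": 0.01}]'; python3 inch.py '[{"aperture": 0.01, "sz": -0.4}, {"aperture": 0.01, "sz": -0.6}, {"aperture": 0.01, "sz": -0.6}, {"aperture": 0.01, "sz": -0.6}, {"aperture": 0.01, "sz": -0.2}, {"aperture": 0.01}, {"aperture": 0.01}, {"aperture": 0.01}]'
```

```text
t: 8.45
tool_pos: [0.5492, 0.2961, 0.1385]
orientation: [3.141, -0.063, -0.0]
force: [-0.6, -1.1, -0.6]
opening: 0.0148
gripper_force: 15.0
t: 9.25
tool_pos: [0.5483, 0.2957, 0.2559]
orientation: [3.139, -0.063, -0.005]
force: [-0.2, 0.7, -1.3]
opening: 0.0149
gripper_force: 15.0
```

Converted, 0.02 m is 0.4, -0.005 m is -0.1, -0.15 rad / 3.1416 = -0.0477.

```bash
python3 inch.py '[{"aperture": 0.01, "sx": -0.1, "sy": 0.4}, {"aperture": 0.01, "sx": -0.1, "sy": 0.4}, {"aperture": 0.01, "sx": -0.1, "sy": 0.4}, {"aperture": 0.01, "sy": 0.1}, {"aperture": 0.01, "yaw": -0.0382}, {"aperture": 0.01, "yaw": -0.0414}, {"aperture": 0.01, "yaw": -0.0414}, {"aperture": 0.01, "yaw": -0.0414}, {"aperture": 0.01, "yaw": -0.0414}, {"aperture": 0.01, "yaw": -0.0414}, {"aperture": 0.01, "yaw": -0.0414}, {"aperture": 0.01, "yaw": -0.0414}, {"aperture": 0.01, "yaw": -0.0414}, {"aperture": 0.01, "yaw": -0.0414}, {"aperture": 0.01, "yaw": -0.0414}, {"aperture": 0.01, "yaw": -0.0477}, {"aperture": 0.01}, {"aperture": 0.01}]'
python3 - <<'E'
from h import *
import cv2
s=optics.read_camera("side"); t=optics.read_camera("top")
o=np.hstack([s["image"][120:380,100:360,::-1],t["image"][130:390,90:350,::-1]])
cv2.imwrite("pics/d.png",cv2.resize(np.clip(o*1.4,0,255).astype('uint8'),None,fx=1.5,fy=1.5))
E
```

```text
t: 11.05
tool_pos: [0.5314, 0.232, 0.2576]
orientation: [-2.271, -2.17, 0.002]
force: [-0.3, 0.3, -0.3]
opening: 0.0147
gripper_force: 15.0
```

View pics/d.png

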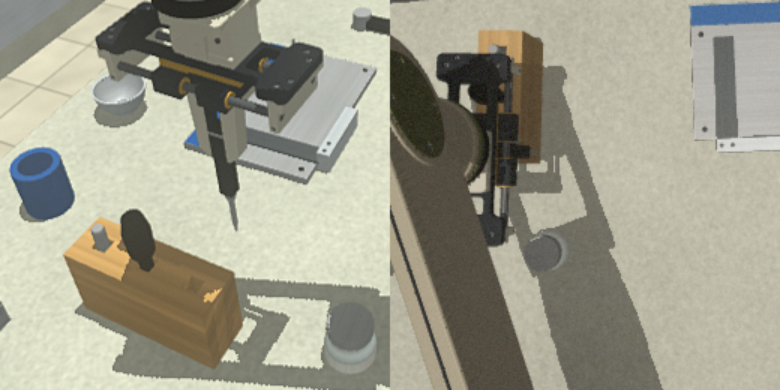

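The scriber hangs free and upright in the jaws, with its tip at (236,230) in the left view; the punch and driver are still in the stand. Now I'll lower it beside the stand and lever the needle over the stand's top edge.

Converted, 0.025 m is 0.5.

```bash
python3 inch.py '[{"aperture": 0.01, "sz": 0.5}, {"aperture": 0.01, "sz": 0.5}, {"aperture": 0.01, "sz": 0.5}, {"aperture": 0.01}, {"aperture": 0.01}]' 10;  python3 inch.py '[{"aperture": 0.01, "sx": 0.2}, {"aperture": 0.01, "sx": 0.2}, {"aperture": 0.01, "sx": 0.2}, {"aperture": 0.01, "sx": 0.12}, {"aperture": 0.01, "sx": 0.12}, {"aperture": 0.01, "sx": 0.12}, {"aperture": 0.01, "sx": 0.12}]'
```

```text
t: 11.65
tool_pos: [0.5314, 0.2317, 0.1836]
orientation: [-2.268, -2.174, 0.002]
force: [0.2, -0.6, 0.1]
opening: 0.015
gripper_force: 10.0
t: 12.35
tool_pos: [0.5337, 0.286, 0.1832]
orientation: [-2.267, -2.175, 0.001]
force: [0.8, -1.7, -1.0]
opening: 0.0145
gripper_force: 10.0
```

Converted, 0.007 m is 0.14.

```bash
python3 inch.py '[{"aperture": 0.01, "sx": 0.14}, {"aperture": 0.01, "sx": 0.14}, {"aperture": 0.01, "sx": 0.14}, {"aperture": 0.01, "sx": 0.14}, {"aperture": 0.01, "sx": 0.14}, {"aperture": 0.01, "sx": 0.14}, {"aperture": 0.01, "sx": 0.14}, {"aperture": 0.01, "sx": 0.14}, {"aperture": 0.01}]'
python3 - <<'E'
from h import *
import cv2
s=optics.read_camera("side")
cv2.imwrite("pics/e.png",cv2.resize(np.clip(s["image"][140:380,100:340,::-1]*1.4,0,255).astype('uint8'),None,fx=2.4,fy=2.4))
E
```

```text
t: 13.25
tool_pos: [0.5361, 0.3429, 0.1837]
orientation: [-2.265, -2.176, -0.001]
force: [-0.5, 1.2, -0.5]
opening: 0.0149
gripper_force: 10.0
```

View pics/e.png

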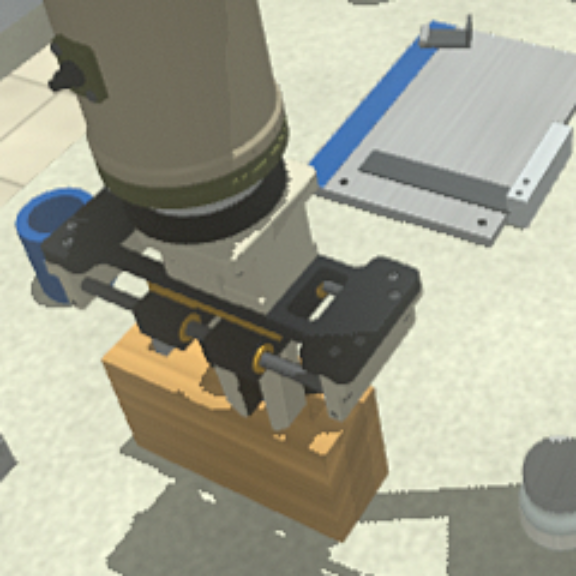

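The gripper hides the scriber at the stand, while the square still looks flush. I'll firm up the grip, lift and look again.

Converted, -0.04 m is -0.8, -0.03 m is -0.6.

```bash
python3 inch.py '[{"aperture": 0.01}, {"aperture": 0.01, "sz": -0.2}, {"aperture": 0.01, "sz": -0.6}, {"aperture": 0.01, "sz": -0.6}, {"aperture": 0.01, "sz": -0.6}, {"aperture": 0.01, "sx": -0.8}, {"aperture": 0.01, "sx": -0.8}, {"aperture": 0.01, "sx": -0.8}, {"aperture": 0.01, "sx": -0.8}, {"aperture": 0.01, "sx": -0.8}, {"aperture": 0.01}, {"aperture": 0.01}]' 30
python3 - <<'E'
from h import *
import cv2
s=optics.read_camera("side")
cv2.imwrite("pics/side_f.png",s["image"][:,:,::-1])
cv2.imwrite("pics/f.png",cv2.resize(np.clip(s["image"][60:340,120:420,::-1]*1.4,0,255).astype('uint8'),None,fx=2,fy=2))
E
```

```text
t: 14.5
tool_pos: [0.5282, 0.141, 0.2846]
orientation: [2.269, 2.172, 0.002]
force: [-0.2, 0.9, -0.6]
opening: 0.0148
gripper_force: 30.0
```

View pics/f.png

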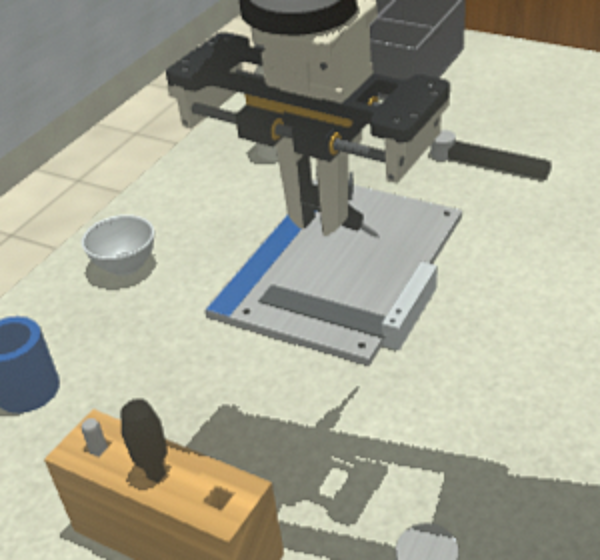

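The scriber is slanted in the jaws, with its point at (379,237) in the crop, i.e. (309.5,178.5) in the side image. The punch and driver are undisturbed. I'll compute the tilt.

Run:
```python
from h import *
from scipy.spatial.transform import Rotation as Ro
c=optics.read_camera("side");s=read_state()
T=Ro.from_rotvec(s["orientation"]).as_matrix();g=s["tool_pos"]+.003*T[:,2]
for u,v in[(309.5,178.5),(300,172.5)]:
    d=c["R"].T@np.array([(u-c["cx"])/c["fx"],(v-c["cy"])/c["fy"],1]);o=-c["R"].T@c["t"]
    X=o+d*((g-o)@T[:,1])/(d@T[:,1]); r=T.T@(X-g); print(X,r,np.linalg.norm(r),np.degrees(np.arctan2(-r[0],r[2])))
print(s["q"])
```

```text
[0.52407708 0.04312519 0.17901209] [-9.95241837e-02 -4.29164624e-17  1.02047532e-01] 0.142543895033321 44.28278789240211
[0.52540476 0.07625636 0.21544946] [-6.63408175e-02  4.56354323e-18  6.56334844e-02] 0.09332126411908301 45.307081098083344
[ 1.69469525e-01 -2.86167261e-02  1.57389987e+00  5.39115750e-04
  1.59546483e+00  2.10319056e-01]
```

Converted, 0.012 m is 0.24, 0.01 m is 0.2.

```bash
python3 inch.py '[{"aperture": 0.01, "sx": -0.1, "sy": 0.2, "sz": 0.2}, {"aperture": 0.01, "sx": -0.1, "sy": 0.2, "sz": 0.2}, {"aperture": 0.01, "sx": -0.1, "sy": 0.2, "sz": 0.2}, {"aperture": 0.01, "sx": -0.1, "sy": 0.2, "sz": 0.2}, {"aperture": 0.01, "sx": -0.1, "sy": 0.2, "sz": 0.2}, {"aperture": 0.01, "sx": -0.1, "sy": 0.2, "sz": 0.2}, {"aperture": 0.01, "sx": -0.1, "sy": 0.2, "sz": 0.2}, {"aperture": 0.01, "sx": -0.1, "sy": 0.2, "sz": 0.2}, {"aperture": 0.01, "sx": -0.1, "sy": 0.2, "sz": 0.2}, {"aperture": 0.01, "sx": -0.1, "sy": 0.2, "sz": 0.24}, {"aperture": 0.01}, {"aperture": 0.01}, {"aperture": 0.01}]'
python3 - <<'E'
from h import *
import cv2
s=optics.read_camera("side");t=optics.read_camera("top")
o=np.zeros((360,780,3))
o[:,:390]=cv2.resize(s["image"][120:240,220:350,::-1],None,fx=3,fy=3,interpolation=2)
o[:,390:]=cv2.resize(t["image"][130:250,270:400,::-1],None,fx=3,fy=3,interpolation=2)
cv2.imwrite("pics/g.png",np.clip(o*1.5,0,255).astype('uint8'))
print(proj(s,[.622,-.010,.0148]),proj(t,[.622,-.010,.0148]))
E
```

```text
t: 15.9
tool_pos: [0.6259, 0.088, 0.1822]
orientation: [2.266, 2.175, 0.001]
force: [0.2, -0.4, -0.2]
opening: 0.0147
gripper_force: 30.0
[np.float64(281.3), np.float64(213.4)] [np.float64(313.0), np.float64(187.8)]
```

View pics/g.png

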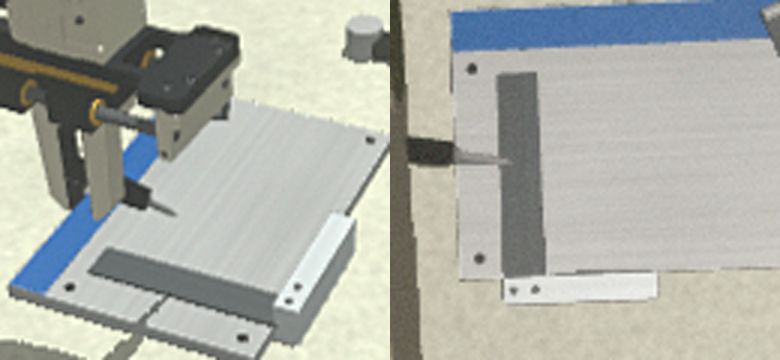

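The tip is at crop (176,215) in the side view and (510,162) in the top view, over the blade; the square is still flush. I'll triangulate the tip.

Run:
```python
from h import *
import cv2
s=optics.read_camera("side");t=optics.read_camera("top")
f=lambda X:np.r_[np.array(proj(s,X))-(278.3,191.3),np.array(proj(t,X))-(309.7,183.7)]
M=lambda c:np.array([[c["fx"],0,c["cx"]],[0,c["fy"],c["cy"]],[0,0,1]])@np.c_[c["R"],c["t"]]
X=cv2.triangulatePoints(M(s),M(t),np.array([278.3,191.3]),np.array([309.7,183.7])).ravel();X=X[:3]/X[3]
g=read_state()["tool_pos"]-[0,0,.003]
print(X,f(X),g-X,np.linalg.norm(g-X),X[:2]-[.622,-.010])
```

```text
[ 0.62261854 -0.00555791  0.08080216] [-0.5  0.   0.2  0.4] [0.00330202 0.0936638  0.09856013] 0.13600702348978722 [0.00061854 0.00444209]
```

The tip is about 5 mm from the blade's middle, about 69 mm above the panel and tilted about 44°. I'll hand the job in.

```bash
python3 inch.py '[{"aperture": 0.01}, {"aperture": 0.01}]'; python3 -c "
from plant import robot, optics, close_job, read_state
print(close_job())"
```

```text
t: 16.3
tool_pos: [0.6258, 0.0879, 0.1818]
orientation: [2.266, 2.175, 0.001]
force: [0.5, -0.6, -0.7]
opening: 0.0152
gripper_force: 30.0
the job is handed in; nothing more can be done
None
```

The job is handed in (no verdict was returned): the square looks flush and is let go, and the scriber is held still at about 44°, point about 69 mm over the panel and about 5 mm from the blade's middle.

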